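# Clear the wrist rest and hold the cup carrier up level

### The job

I want to wipe the round wooden slab under the cup carrier. Take the bamboo wrist rest off the top of the carrier and set it down, the same way up as it lies now, on the grey felt mat and let go of it without dropping it; then lift the carrier by its red handle bar, with both cups still standing in it, and finish while holding it level and still over the slab, at least 10 cm clear of it, without letting go. Leave the other things on the table alone.

Things in the scene. Friction and masses are not known exactly. Their poses are not given: they have to be found in the camera images.
- rest: Yellow split-bamboo wrist rest: an upside-down channel 236 mm long (its x axis), 46 mm wide (y), 28 mm tall, about 0.1 kg. Origin at the centre of its open underside, z up. The side walls are upright and plane from the underside to 20 mm up, above that the edges slope inward to a flat 24 mm wide top. At the start it lies loose on the tops of the carrier's two end boards, roughly along the carrier, covering the handle bar. Stable on either support.
- felt: Grey felt mat, fixed and rigid, 300 mm (x) by 170 mm (y), 4 mm thick, empty; origin at the centre of its underside on the table. It lies to the left or right of the table's middle, the slab on the other side.
- slab: Round dark wood slab, fixed, 290 mm across, 30 mm thick; origin at the centre of its underside on the table. The carrier stands on it.
- carrier: Open wooden cup carrier, loose, 200 mm long (x) by 160 mm wide (y), 0.3 to 0.45 kg without the cups; origin at the centre of its underside, z up. Floor 8 mm thick, low sides 38 mm tall, end boards 10 mm thick at x = +-95 mm, 120 mm tall (100 mm wide in y above 60 mm). Low dividers 30 mm tall split it into four cells; a cup stands in each of two opposite cells. Balanced about its middle with the cups in it.
- bar (a point): Centre of the carrier's red handle bar, on the carrier's own axis 90 mm above its underside (30 mm below the tops of the end boards). The rigid straight bar runs along the carrier's x from end board to end board, 180 mm long, 16 mm wide (y), 22 mm tall, with plane sides. Same axes as the carrier. It can be pinched from above across its 16 mm once the wrist rest is gone.
- cup_white: White handleless teacup, 56 mm across the rim, 50 mm tall, about 0.08 kg, loose, standing in the carrier; origin at the centre of its underside, z up.
- cup_blue: Blue handleless teacup, otherwise like the white one, in the opposite cell.
- jar_green: Round green glass jar with wooden cap, 64 mm wide, 85 mm tall, loose, at the back of the table. Leave alone.
- jar_amber: Round amber glass jar with wooden cap, 64 mm wide, 85 mm tall, loose, at the back of the table. Leave alone.
- bowl: Black bowl, 150 mm wide, 60 mm tall, loose, at the back of the table. Leave alone.
- dish: White pigment dish, 90 mm wide, 22 mm tall, loose, at the table's left side. Leave alone.
- water_pot: Open round terracotta pot, 70 mm wide, 70 mm tall, loose, at the table's right side. Leave alone.
Mind the look-alikes: they are no part of the job. What is shaped like the cup_blue but purple is not meant.

How it is judged (in metres and radians):
On the way, in this order (a step that is already met when the one before it is completed fails the run):
1. the wrist rest stands released on the felt mat, upright and at rest (x of rest in the frame of felt between -0.09 and 0.09 m and y of rest in the frame of felt between -0.06 and 0.06 m and height (world z) of rest below 0.012 m and angle between rest's own z axis and vertical below 0.1 rad and linear speed of rest below 0.03 m/s and contact force between the fingers and rest below 0.05 N), for 0.2 s.
2. the carrier hangs level from the fingers, at least 8 cm clear over the slab (angle between carrier's own z axis and vertical below 0.1 rad and height (world z) of carrier above 0.11 m and horizontal distance between carrier and slab below 0.09 m and contact force between carrier and slab below 0.05 N and contact force between carrier and the fingers above 2 N and distance between the grasp point and bar below 0.07 m), for 0.5 s.
At the end, for the whole second after the job is handed in: Fingers (within 70 mm of the bar centre) hold the carrier over 80 mm above the slab, centre within 90 mm of the slab's, tilt under 0.1 rad, still (20 mm/s), both cups upright in it; wrist rest released on the felt, centre within 90 mm (x) and 60 mm (y) of the mat's, tilt under 0.1 rad (all of step 1 and all of step 2 and linear speed of carrier below 0.02 m/s and angular speed of carrier below 0.15 rad/s and z of cup_white in the frame of carrier between 0 and 0.02 m and distance between each of cup_white, cup_blue and carrier below 0.1 m and angle between each of cup_white, cup_blue's own z axis and vertical below 0.2 rad and z of cup_blue in the frame of carrier between 0 and 0.02 m); the arm keeps its last pose, push and grip.
It fails at once if the wrist rest is dropped or thrown (moves faster than 0.8 m/s with no finger on it) (linear speed of rest above 0.8 m/s and contact force between the fingers and rest below 0.01 N).
It fails at once if the carrier is tipped by more than 0.35 rad (angle between carrier's own z axis and vertical above 0.35 rad).
It fails at once if a cup tips over (angle between any of cup_white, cup_blue's own z axis and vertical above 0.6 rad).
It fails at once if another thing on the table is moved by more than 30 mm (distance of any of jar_green, jar_amber, bowl, dish, water_pot from where it was at the start of the episode above 0.03 m).
It also fails if it takes over 61 s, if anything falls off the work surface, if the arm or the gripper's body presses on something with over 40 N, if the wrist force passes 120 N, or if a joint passes its speed limit or range.

### The arm

A 6-joint arm with a two-finger parallel gripper is mounted at the origin on the work surface. World frame = base frame: x ahead of the robot, y to its left, z up, the work surface at z = 0. Lengths are in mm, angles in rad, forces in N, time in s.
With the tool pointing down it reaches from about 350 to 775 mm from the base axis. Payload 7.3 kg.
Tool frame: the origin (TCP) lies on the centre line of the jaws, within the pads' length; the fingertips stand 17 mm ahead of it and the grasp point (between the pads) lies 2 mm behind it; z points along the fingers, y is the line along which they close (so a half turn about z gives the same grasp; the last joint's range is limited). The gripper opens to 92 mm and grips with 3 to 60 N. Pads are 19 mm wide; open, the fingers measure 130 mm over their backs; the gripper's body (75 mm by 190 mm) begins 47 mm behind the grasp point.
Start: joints at [1.092, 0.342, 1.524, -0, 1.275, -0.146], TCP at [171.498, 496.217, 243.741] pointing down, gripper open.
Joint ranges: [-2.53, 2.53], [-0.77, 2.02], [0.04, 2.7], [-1, 4.14], [0.28, 2.66], [-3.11, 3.11]. Speed limits (rad/s): [2.57, 2.57, 3.14, 3.14, 3.14, 3.14].

### API

Orientations are given as [roll, pitch, yaw] about the fixed x, y, z axes, in that order (R = Rz(yaw) Ry(pitch) Rx(roll)).
In Python, from plant import bot gives the robot as it stands. The module is installed in compiled form; this text tells all that it offers.
- The arm moves only by the shell command python3 -m pendant 'ROWS'. ROWS is JSON, a list of rows, each a list of 3 entries, a list of its own where there are three numbers: the shift along the world's x, y, z as a fraction of full scale, then the turn, a rotation vector about the world's x, y, z as a fraction of full scale, then the opening, from -1 (shut) to 1 (fully open), so that 0 is half open. In form: [[[tx, ty, tz], [rx, ry, rz], claw], ...]. A call has exactly 10 rows; each row shifts and turns the commanded pose from where the row before left it; what a row does not reach is not made up. Full scale, the value 1, is 30 mm for a shift and 0.12 rad for a turn. A row lasts 1/12 s, in which the tool goes at most 41.7 mm and 7.16 degrees, less where a joint would pass 70% of its speed; a pose out of reach is approached as far as the arm can. A call with a number of a shift or a turn outside -1 to 1 is refused whole. A call with a gripper value outside its range is refused whole. The fingers move at their own pace and stop on an object; the grip force is fixed at half the most. Time passes only in rows, so rows that do not move let the fingers close, or fill a call up. It gives the time, the measured TCP pose, the force, the opening and the grip force at its end, in the units of the state.
- bot.get_obs(): the state, without advancing time (a new reading comes with each control period).
- bot.capture(name): name is "scene" or "top" or "wrist"; returns the picture (384x512x3 uint8, blue, green, red); there is no depth.
- bot.camera_params(name): a dict with "fovy" (degrees; the focal length in pixels is half the picture's height over the tangent of half this angle, whatever the lens; pixels are square), "cx", "cy" (the principal point, pixels), "camera_from_world" (4x4, takes a point from world to camera coordinates). Camera axes: x right, y down, z forward; pixel columns grow to the right and rows downward; lengths in mm; the calibration is good to about 2 mm. The wrist camera is an equidistant fisheye: a pixel r from the principal point sees the ray r / f radians off the axis. A picture is of the moment at which its call begins: read the wrist's pose just before it. camera_params takes no time and is no camera call; for the wrist camera it gives the pose at the moment of the call.
- bot.close_job(): hands the job in; it is judged then, once.
The state is a dict: "time": time; "joint_positions": joint angles; "dq": joint speeds; "tau": joint torques, N m; "tool_pos": TCP position; "tcp_rot": TCP orientation; "contact_force": force on the tool from outside, world axes, zero at the start; "moment": the same for the moment, N m; "grip_width": finger opening in mm; "finger_force": force on a finger pad.
Only numpy, scipy, OpenCV 4.12 (cv2) and the standard library are available. Lean on these libraries where they do the work, as an engineer would, in place of code of your own. Each camera call takes 0.05 s, during which the arm holds its last target. There are 200 camera calls.

## Working session

There is one attempt and no reset: what is moved stays moved. The work goes in short steps, Python scripts to look and compute and a shell command to move; the robot and the scene stay as the last step left them, time stands still between calls to the robot, and variables do not carry over. Pictures are saved under pics/ and viewed, at most 10 in all, crops included, and the job is handed in when it is done.

```bash
mkdir -p pics
cat > h.py <<'E'
import numpy as np, cv2
from plant import bot
def ray(name,uv,P=None):
    P=P or bot.camera_params(name); T=np.array(P["camera_from_world"]); f=192/np.tan(np.radians(P["fovy"])/2)
    d=np.array([(uv[0]-P["cx"])/f,(uv[1]-P["cy"])/f,1.0])
    if name=="wrist":
        r=np.hypot(d[0],d[1]); d=np.array([d[0]/r*np.sin(r),d[1]/r*np.sin(r),np.cos(r)])
    R=T[:3,:3]; return -R.T@T[:3,3], R.T@d
def onz(name,uv,z,P=None):
    o,d=ray(name,uv,P); return (o+d*(z-o[2])/d[2])
E
python3 - <<'E'
from h import *
a=bot.capture("top"); b=bot.capture("scene")
cv2.imwrite("pics/top.png",a); cv2.imwrite("pics/scene.png",b)
for n in("top","scene"):
    o,d=ray(n,(256,192)); print(n,o,d,bot.camera_params(n)["fovy"])
print(bot.get_obs())
E
```

```text
top [ 467.33524333   -6.57016056 1436.84580625] [ 0.10262167  0.01105342 -0.99484434] 49.59179487137068
scene [1294.40899932  502.73109487 1324.96172085] [-0.45682932 -0.34430233 -0.82023423] 44.694220754480334
{'time': 0.1, 'joint_positions': array([ 1.09198806e+00,  3.42651675e-01,  1.52489208e+00, -7.48055575e-06,
        1.27540268e+00, -1.45996466e-01]), 'dq': array([ 0.00055056, -0.00014666, -0.00143101, -0.00022686, -0.00042215,
       -0.00151214]), 'tau': array([ 1.88103964e-03, -4.32004881e+01, -2.44695121e+01,  7.19332066e-02,
        5.25683071e-02, -4.54742940e-05]), 'tool_pos': array([171.34495356, 495.9047814 , 243.12542328]), 'tcp_rot': array([-3.14025224e+00, -1.89868121e-04,  2.80878291e+00]), 'contact_force': array([-0.48518053, -0.60818858, -0.25911547]), 'moment': array([ 0.01922044, -0.03449308, -0.00232274]), 'finger_force': 0.0, 'grip_width': 91.85205324612275}
```

View pics/top.png

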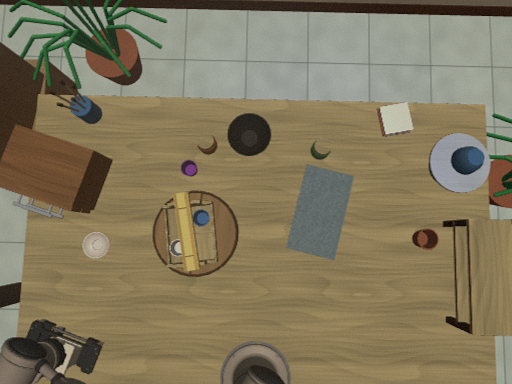

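View pics/scene.png

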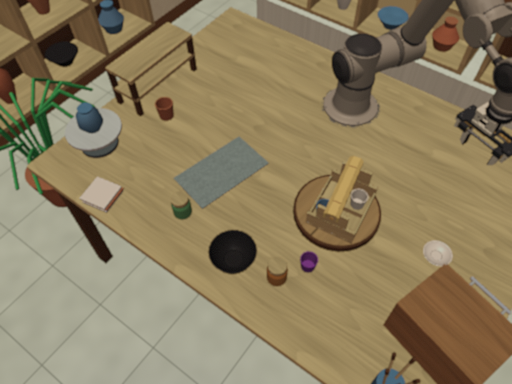

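The top view shows the slab at (195,233) with the carrier, the yellow rest at (187,232), white cup (178,247) and blue cup (201,218), and the felt at (320,212). Cup candidates are blue (201,218), inside the carrier, which fits, and purple (190,168), outside it, which is the look-alike. I'll measure now and confirm with a crop.

Run:
```python
from h import *
a=cv2.imread("pics/top.png"); h=cv2.cvtColor(a,cv2.COLOR_BGR2HSV)
print(h[230,187],h[212,320],h[200,182],h[250,190],h[240,205],h[240,228])
roi=np.zeros(a.shape[:2],np.uint8); roi[180:285,145:245]=1
def big(m):
    c=max(cv2.findContours(m.astype(np.uint8),0,cv2.CHAIN_APPROX_NONE)[0],key=cv2.contourArea); return c
my=cv2.inRange(h,(18,110,150),(32,255,255))*roi
c=big(my); print("rest px",cv2.minAreaRect(c),cv2.contourArea(c))
box=cv2.boxPoints(cv2.minAreaRect(c))
w=np.array([onz("top",p,172)[:2] for p in box]); print("rest",w.mean(0),w.round(1).tolist())
mf=cv2.inRange(h,(85,20,50),(110,140,160)); r2=np.zeros_like(roi); r2[155:270,275:365]=1
c=big(mf*r2); fb=cv2.boxPoints(cv2.minAreaRect(c)); w=np.array([onz("top",p,4)[:2] for p in fb]); print("felt",w.mean(0),w.round(1).tolist())
big_=cv2.resize(a[180:285,140:250],None,fx=7,fy=5.7) if 0 else cv2.resize(a[160:285,140:250],None,fx=4.8,fy=4.8,interpolation=cv2.INTER_CUBIC)
cv2.drawContours(big_,[((box-[140,160])*4.8).astype(int)],0,(255,0,255),1)
cv2.imwrite("pics/crop.png",big_)
```

```text
[ 23 123 188] [ 79  19 110] [ 23 123 188] [ 23 124 189] [ 21  97 142] [ 17 119 118]
rest px ((185.168701171875, 231.12469482421875), (78.91712188720703, 15.427406311035156), 81.46923065185547) 1050.0
rest [475.18236964 218.87066292] [[588.0, 264.8], [596.1, 218.6], [362.2, 173.4], [354.5, 218.7]]
felt [ 630.62416011 -303.66718118] [[584.0, -282.5], [681.4, -303.9], [677.2, -324.9], [579.8, -303.4]]
```

View pics/crop.png

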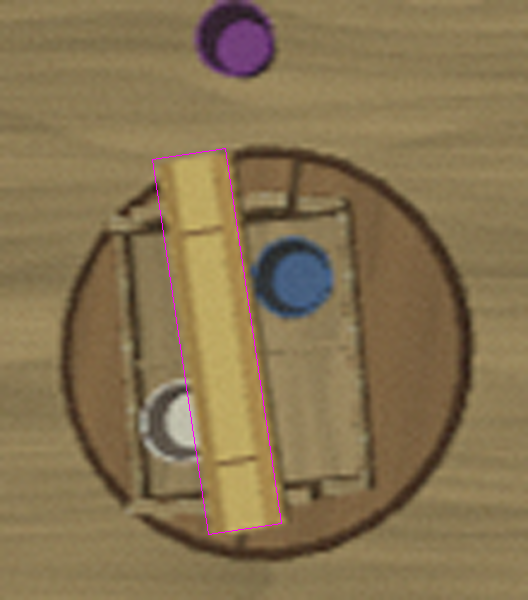

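The crop confirms it: the blue cup (295,277) is inside the carrier, the purple one (236,40) is outside, and the outline fits the rest. Next come the felt and slab.

Run:
```python
from h import *
a=cv2.imread("pics/top.png"); h=cv2.cvtColor(a,cv2.COLOR_BGR2HSV)
roi=np.zeros(a.shape[:2],np.uint8); roi[155:270,275:365]=1
mf=cv2.morphologyEx(cv2.inRange(h,(40,0,50),(130,140,160))*roi,cv2.MORPH_OPEN,np.ones((3,3)))
c=max(cv2.findContours(mf,0,1)[0],key=cv2.contourArea); fb=cv2.boxPoints(cv2.minAreaRect(c))
w=np.array([onz("top",p,4)[:2] for p in fb]); print("felt",w.mean(0),w.round(1).tolist())
print("edges",[ (np.linalg.norm(w[(i+1)%4]-w[i]).round(1),np.arctan2(*(w[(i+1)%4]-w[i])[::-1]).round(3)) for i in range(4)])
# slab: circle from crop outline (left 63,right 472,top 148,bottom 560 in crop)
for uv in [((63+472)/2/4.8+140,(148+560)/2/4.8+160)]: print("slab",onz("top",uv,28))
```

```text
felt [ 553.51211574 -213.52354326] [[427.2, -97.3], [717.0, -165.4], [679.0, -331.6], [390.8, -259.8]]
edges [(np.float64(297.7), np.float64(-0.231)), (np.float64(170.5), np.float64(-1.796)), (np.float64(297.0), np.float64(2.897)), (np.float64(166.5), np.float64(1.351))]
slab [466.71538756 208.39311583  28.        ]
```

```bash
python3 -m pendant '[[[0.5,-0.46,0],[0,0,0.22],1],[[0.5,-0.46,0],[0,0,0.22],1],[[0.5,-0.46,0],[0,0,0.22],1],[[0.5,-0.46,0],[0,0,0.22],1],[[0.5,-0.46,0],[0,0,0.22],1],[[0.5,-0.46,0],[0,0,0.22],1],[[0.5,-0.46,0],[0,0,0.22],1],[[0.5,-0.46,0],[0,0,0.22],1],[[0.5,-0.46,0],[0,0,0.22],1],[[0.5,-0.46,0],[0,0,0.22],1]]'
python3 -m pendant '[[[0.52,-0.46,0],[0,0,0.22],1],[[0.52,-0.46,0],[0,0,0.22],1],[[0.52,-0.46,0],[0,0,0.22],1],[[0.52,-0.46,0],[0,0,0.22],1],[[0.52,-0.46,0],[0,0,0.22],1],[[0.52,-0.46,0],[0,0,0.22],1],[[0.52,-0.46,0],[0,0,0.22],1],[[0.52,-0.46,0],[0,0,0.22],1],[[0.52,-0.46,0],[0,0,0.22],1],[[0,0,0],[0,0,0],1]]'
python3 - <<'E'
from h import *
o=bot.get_obs(); P=bot.camera_params("wrist"); a=bot.capture("wrist"); cv2.imwrite("pics/w1.png",a)
print(o["tool_pos"],o["tcp_rot"],ray("wrist",(256.1,192.1),P))
E
```

```text
time: 0.93
tool_pos: [322.0, 357.3, 243.4]
tcp_rot: [-3.141, -0.001, 3.074]
contact_force: [-0.6, -0.7, 0.7]
grip_width: 91.6
finger_force: 0.0
time: 1.77
tool_pos: [464.1, 231.8, 243.2]
tcp_rot: [-3.14, 0.0, -2.974]
contact_force: [-0.5, 0.2, -0.6]
grip_width: 91.3
finger_force: 0.0
[464.095226   231.78602954 243.20233514] [-3.14047541e+00  2.30471486e-04 -2.97427006e+00] (array([383.56207854, 218.89568911, 384.60299462]), array([ 0.30978831,  0.04381832, -0.94979533]))
```

View pics/w1.png

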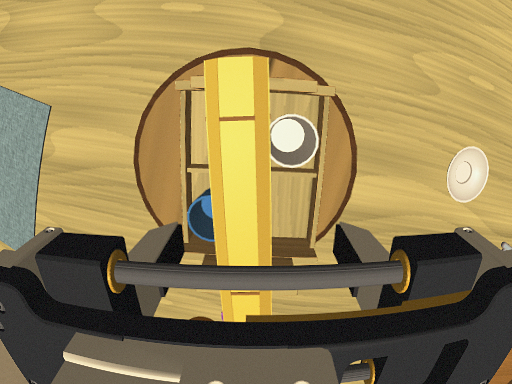

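The wrist view shows the rest's bright flat top running from (235,60) to (245,310), the white cup at (293,140) and the blue cup at (207,215). I'll measure the flat top on z=178.

Run:
```python
from h import *
P=bot.camera_params("wrist"); a=cv2.imread("pics/w1.png"); h=cv2.cvtColor(a,cv2.COLOR_BGR2HSV)
m=cv2.inRange(h,(20,130,225),(34,255,255)); m=m[:, :]
C=[]
for r in list(range(66,112,6))+list(range(126,250,8)):
    x=np.where(m[r,190:285])[0]+190
    if len(x)<10: continue
    p,q=onz("wrist",(x.min(),r),178,P),onz("wrist",(x.max()+1,r),178,P); C.append([*((p+q)/2)[:2],np.linalg.norm(p-q)])
C=np.array(C); k=np.polyfit(C[:,0],C[:,1],1); print(C.round(1)[::4]); print("yaw",np.arctan(k[0]),"y at x=475",np.polyval(k,475))
n=max(np.where(m[40:80,235])[0].min()+40,0); print("near end",n,onz("wrist",(235,n),178,P))
print(bot.get_obs()["tcp_rot"])
```

```text
[[362.4 201.5  44.6]
 [379.  204.5  44.1]
 [404.6 204.4  33.6]
 [426.3 213.3  44.3]
 [449.7 218.3  44.1]
 [474.9 222.8  44.3]]
yaw 0.19372111233332984 y at x=475 222.9955409986176
near end 57 [356.58803731 199.63036638 178.        ]
[-3.14141443e+00 -8.20531334e-04 -2.97545115e+00]
```

```bash
python3 -m pendant '[[[0.3,-0.32,0],[0,0,0.22],1],[[0,0,-0.35],[0,0,0],1],[[0,0,-0.35],[0,0,0],1],[[0,0,-0.35],[0,0,0],1],[[0,0,-0.35],[0,0,0],1],[[0,0,-0.35],[0,0,0],1],[[0,0,-0.35],[0,0,0],1],[[0,0,-0.34],[0,0,0],1],[[0,0,0],[0,0,0],1],[[0,0,0],[0,0,0],1]]'
```

```text
time: 2.65
tool_pos: [470.3, 224.8, 170.2]
tcp_rot: [3.141, -0.001, -2.946]
contact_force: [-0.2, 0.7, 0.4]
grip_width: 91.5
finger_force: 0.0
```

```bash
python3 -m pendant '[[[0.02,-0.09,0],[0,0,0],1],[[0,0,0],[0,0,0],0.4],[[0,0,0],[0,0,0],0.2],[[0,0,0],[0,0,0],0],[[0,0,0],[0,0,0],-0.2],[[0,0,0],[0,0,0],-1],[[0,0,0],[0,0,0],-1],[[0,0,0],[0,0,0],-1],[[0,0,0],[0,0,0],-1],[[0,0,0],[0,0,0],-1]]'
```

```text
time: 3.48
tool_pos: [471.5, 221.7, 170.6]
tcp_rot: [-3.142, 0.0, -2.946]
contact_force: [-0.7, -0.2, 0.8]
grip_width: 45.7
finger_force: 30.0
```

```bash
python3 -m pendant '[[[0,0,0.1],[0,0,0],-1],[[0,0,0.2],[0,0,0],-1],[[0,0,0.3],[0,0,0],-1],[[0,0,0.3],[0,0,0],-1],[[0,0,0.3],[0,0,0],-1],[[0,0,0.3],[0,0,0],-1],[[0,0,0.3],[0,0,0],-1],[[0,0,0.3],[0,0,0],-1],[[0,0,0.2],[0,0,0],-1],[[0,0,0.1],[0,0,0],-1]]'
```

```text
time: 4.32
tool_pos: [471.8, 221.8, 243.8]
tcp_rot: [3.141, 0.002, -2.946]
contact_force: [-0.1, 0.1, -1.3]
grip_width: 45.7
finger_force: 30.0
```

```bash
python3 -m pendant '[[[0.04,-0.2,0],[0,0,-0.1],-1],[[0.1,-0.5,0],[0,0,-0.2],-1],[[0.15,-0.8,0],[0,0,-0.2],-1],[[0.15,-0.8,0],[0,0,-0.2],-1],[[0.15,-0.8,0],[0,0,-0.2],-1],[[0.15,-0.8,0],[0,0,-0.2],-1],[[0.15,-0.8,0],[0,0,-0.2],-1],[[0.15,-0.8,0],[0,0,-0.2],-1],[[0.15,-0.8,0],[0,0,-0.2],-1],[[0.15,-0.8,0],[0,0,-0.2],-1]]'
python3 -m pendant '[[[0.15,-0.8,0],[0,0,-0.2],-1],[[0.15,-0.8,0],[0,0,-0.2],-1],[[0.15,-0.8,0],[0,0,-0.2],-1],[[0.15,-0.8,0],[0,0,-0.2],-1],[[0.15,-0.8,0],[0,0,-0.2],-1],[[0.15,-0.8,0],[0,0,-0.2],-1],[[0.15,-0.8,0],[0,0,-0.2],-1],[[0.15,-0.8,0],[0,0,-0.2],-1],[[0.1,-0.5,0],[0,0,-0.1],-1],[[0.05,-0.25,0],[0,0,0],-1]]'
python3 -m pendant '[[[0,0,0],[0,0,0],-1],[[0,0,-0.2],[0,0,0],-1],[[0,0,-0.5],[0,0,0],-1],[[0,0,-0.7],[0,0,0],-1],[[0,0,-0.8],[0,0,0],-1],[[0,0,-0.8],[0,0,0],-1],[[0,0,-0.8],[0,0,0],-1],[[0,0,-0.8],[0,0,0],-1],[[0,0,-0.6],[0,0,0],-1],[[0,0,-0.3],[0,0,0],-1]]'
python3 - <<'E'
from h import *
o=bot.get_obs();print(o["tool_pos"],o["tcp_rot"]);cv2.imwrite("pics/w2.png",bot.capture("wrist"))
E
```

```text
time: 5.15
tool_pos: [511.4, 7.1, 242.0]
tcp_rot: [3.141, -0.001, 3.107]
contact_force: [-0.9, 0.0, -1.4]
grip_width: 45.6
finger_force: 30.0
time: 5.98
tool_pos: [552.0, -207.9, 241.7]
tcp_rot: [3.142, -0.001, 2.902]
contact_force: [0.2, 1.1, -1.8]
grip_width: 45.5
finger_force: 30.0
time: 6.82
tool_pos: [550.8, -203.4, 74.8]
tcp_rot: [3.14, -0.004, 2.907]
contact_force: [-0.3, 0.8, -1.3]
grip_width: 45.7
finger_force: 30.0
[ 550.75348915 -203.40510708   74.84332984] [ 3.14001164 -0.00446292  2.90664149]
```

View pics/w2.png

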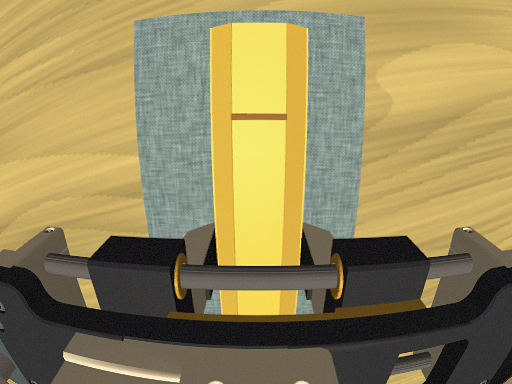

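The rest is held square over the felt (felt columns 135–365, rest 210–308). I'll correct y by about 9 mm and lower it.

```bash
python3 -m pendant '[[[0.1,-0.3,0],[0,0,0],-1],[[0,0,-0.2],[0,0,0],-1],[[0,0,-0.25],[0,0,0],-1],[[0,0,-0.25],[0,0,0],-1],[[0,0,-0.25],[0,0,0],-1],[[0,0,-0.2],[0,0,0],-1],[[0,0,-0.15],[0,0,0],-1],[[0,0,0],[0,0,0],-1],[[0,0,0],[0,0,0],-1],[[0,0,0],[0,0,0],-1]]'
```

```text
time: 7.7
tool_pos: [555.4, -214.9, 38.8]
tcp_rot: [-3.142, 0.001, 2.905]
contact_force: [-0.1, 0.3, -0.3]
grip_width: 45.6
finger_force: 30.0
```

```bash
python3 -m pendant '[[[0,0,-0.2],[0,0,0],-1],[[0,0,-0.1],[0,0,0],-1],[[0,0,-0.05],[0,0,0],-1],[[0,0,-0.03],[0,0,0],-1],[[0,0,-0.02],[0,0,0],-1],[[0,0,-0.02],[0,0,0],-1],[[0,0,-0.02],[0,0,0],-1],[[0,0,-0.02],[0,0,0],-1],[[0,0,0],[0,0,0],-1],[[0,0,0],[0,0,0],-1]]'
```

```text
time: 8.53
tool_pos: [555.2, -214.8, 24.8]
tcp_rot: [3.142, 0.0, 2.905]
contact_force: [-0.0, 0.1, -1.2]
grip_width: 45.7
finger_force: 30.0
```

```bash
python3 -m pendant '[[[0,0,-0.02],[0,0,0],-1],[[0,0,-0.02],[0,0,0],-1],[[0,0,-0.01],[0,0,0],-1],[[0,0,0],[0,0,0],-1],[[0,0,0],[0,0,0],-1],[[0,0,0],[0,0,0],-1],[[0,0,0],[0,0,0],-1],[[0,0,0],[0,0,0],-1],[[0,0,0],[0,0,0],-1],[[0,0,0],[0,0,0],-1]]'
```

```text
time: 9.37
tool_pos: [555.3, -214.8, 24.6]
tcp_rot: [-3.141, 0.001, 2.905]
contact_force: [-2.8, 2.6, 8.5]
grip_width: 45.2
finger_force: 30.0
```

Contact (8.5 N up). Now I'll release gently and back off straight up.

```bash
python3 -m pendant '[[[0,0,0],[0,0,0],0.05],[[0,0,0],[0,0,0],0.2],[[0,0,0],[0,0,0],0.4],[[0,0,0],[0,0,0],0.7],[[0,0,0],[0,0,0],1],[[0,0,0],[0,0,0],1],[[0,0,0],[0,0,0],1],[[0,0,0],[0,0,0],1],[[0,0,0],[0,0,0],1],[[0,0,0],[0,0,0],1]]'
python3 -m pendant '[[[0,0,0.3],[0,0,0],1],[[0,0,0.6],[0,0,0],1],[[0,0,0.9],[0,0,0],1],[[0,0,0.9],[0,0,0],1],[[0,0,0.9],[0,0,0],1],[[0,0,0.9],[0,0,0],1],[[0,0,0.9],[0,0,0],1],[[0,0,0.9],[0,0,0],1],[[0,0,0.9],[0,0,0],1],[[0,0,0.5],[0,0,0],1]]'
python3 - <<'E'
from h import *
a=bot.capture("top"); cv2.imwrite("pics/top2.png",a)
cv2.imwrite("pics/top2c.png",cv2.resize(a[160:285,140:370],None,fx=3.4,fy=3.4,interpolation=cv2.INTER_CUBIC))
E
```

```text
time: 10.2
tool_pos: [555.2, -214.8, 23.2]
tcp_rot: [3.141, -0.0, 2.905]
contact_force: [-0.1, -0.3, 0.4]
grip_width: 91.6
finger_force: 0.0
time: 11.03
tool_pos: [555.8, -215.1, 258.7]
tcp_rot: [-3.14, 0.005, 2.905]
contact_force: [0.1, -0.8, 0.3]
grip_width: 91.7
finger_force: 0.0
```

View pics/top2c.png

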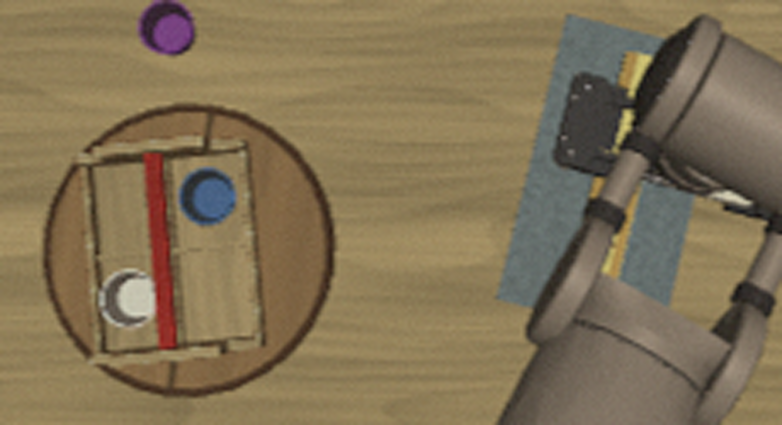

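The rest lies on the felt, released. The red bar shows at crop (152,153)–(168,347), with the cups untouched in the carrier. Next I'll measure the bar.

```bash
cat > bar.py <<'E'
from h import *
def bar(name,a,z,P=None,box=None):
    h=cv2.cvtColor(a,cv2.COLOR_BGR2HSV); m=cv2.inRange(h,(0,140,60),(8,255,255))|cv2.inRange(h,(172,140,60),(180,255,255))
    r=np.zeros_like(m); x0,x1,y0,y1=box; r[y0:y1,x0:x1]=255; m&=r
    ys,xs=np.where(m); print(len(xs),xs.min(),xs.max(),ys.min(),ys.max())
    c=[]
    for y in np.unique(ys):
        x=xs[ys==y]; c.append(onz(name,((x.min()+x.max())/2,y),z,P)[:2])
    c=np.array(c); k=np.polyfit(c[:,0],c[:,1],1); xm=(c[:,0].max()+c[:,0].min())/2
    print("ends",c[:,0].min(),c[:,0].max(),"centre",xm,np.polyval(k,xm),"yaw",np.arctan(k[0]))
E
python3 -c "
from bar import *
bar('top',cv2.imread('pics/top2.png'),131,None,(170,205,190,275))
o=bot.get_obs();print(o['tool_pos'],o['tcp_rot'])"
```

```text
304 182 191 205 262
ends 379.4319173704892 555.705930775057 centre 467.56892407277314 220.63486730098535 yaw 0.12516722126170182
[ 556.59172104 -215.48659655  260.81092659] [-3.13928182  0.00882425  2.90493915]
```

```bash
python3 -m pendant '[[[-0.05,0.3,0],[0,0,0.1],1],[[-0.1,0.6,0],[0,0,0.15],1],[[-0.17,0.82,0],[0,0,0.17],1],[[-0.17,0.82,0],[0,0,0.17],1],[[-0.17,0.82,0],[0,0,0.17],1],[[-0.17,0.82,0],[0,0,0.17],1],[[-0.17,0.82,0],[0,0,0.17],1],[[-0.17,0.82,0],[0,0,0.17],1],[[-0.17,0.82,0],[0,0,0.17],1],[[-0.17,0.82,0],[0,0,0.17],1]]'
python3 -m pendant '[[[-0.17,0.82,0],[0,0,0.17],1],[[-0.17,0.82,0],[0,0,0.17],1],[[-0.17,0.82,0],[0,0,0.17],1],[[-0.17,0.82,0],[0,0,0.17],1],[[-0.17,0.82,0],[0,0,0.17],1],[[-0.17,0.82,0],[0,0,0.17],1],[[-0.17,0.82,0],[0,0,0.17],1],[[-0.17,0.82,0],[0,0,0.17],1],[[-0.1,0.5,0],[0,0,0.1],1],[[0,0,0],[0,0,0],1]]'
python3 -m pendant '[[[0,0,0],[0,0,0],1],[[0,0,0],[0,0,0],1],[[0,0,0],[0,0,0],1],[[0,0,0],[0,0,0],1],[[0,0,0],[0,0,0],1],[[0,0,0],[0,0,0],1],[[0,0,0],[0,0,0],1],[[0,0,0],[0,0,0],1],[[0,0,0],[0,0,0],1],[[0,0,0],[0,0,0],1]]'
python3 - <<'E'
from bar import *
o=bot.get_obs(); P=bot.camera_params("wrist"); a=bot.capture("wrist"); cv2.imwrite("pics/w3.png",a)
print(o["tool_pos"],o["tcp_rot"])
bar("wrist",a,131,P,(180,330,60,240))
E
```

```text
time: 11.92
tool_pos: [508.2, 10.8, 252.8]
tcp_rot: [3.141, -0.003, 3.1]
contact_force: [0.2, 0.2, 0.3]
grip_width: 92.2
finger_force: 0.0
time: 12.75
tool_pos: [464.0, 223.4, 252.7]
tcp_rot: [3.141, -0.003, -3.006]
contact_force: [-0.0, 0.0, 0.0]
grip_width: 91.9
finger_force: 0.0
time: 13.58
tool_pos: [466.1, 220.8, 254.3]
tcp_rot: [3.141, 0.0, -3.01]
contact_force: [0.0, 0.4, -0.5]
grip_width: 91.6
finger_force: 0.0
[466.13454563 220.78393266 254.26199776] [ 3.14148018e+00  1.05860529e-04 -3.01007129e+00]
2510 253 271 90 239
ends 377.9584955254171 520.072260087223 centre 449.01537780632003 222.36556802241088 yaw 0.12452099995888274
```

View pics/w3.png

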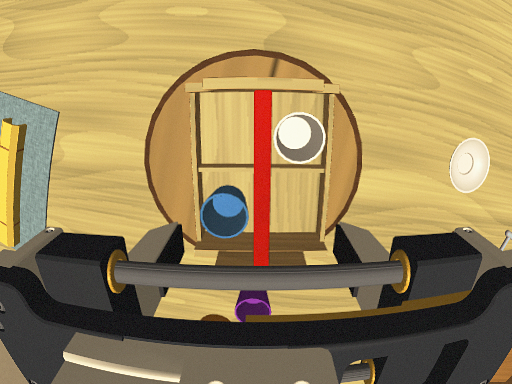

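The bar (columns 253–271) sits midway between the fingers, the cups stand at (300,138) and (225,210), and the rest lies on the mat at left. Descending to the bar.

```bash
python3 -m pendant '[[[0.04,0.1,0],[0,0,-0.06],1],[[0,0,-0.3],[0,0,0],1],[[0,0,-0.6],[0,0,0],1],[[0,0,-0.7],[0,0,0],1],[[0,0,-0.8],[0,0,0],1],[[0,0,-0.8],[0,0,0],1],[[0,0,-0.7],[0,0,0],1],[[0,0,-0.4],[0,0,0],1],[[0,0,-0.2],[0,0,0],1],[[0,0,0],[0,0,0],1]]'
python3 -m pendant '[[[0,0,0],[0,0,0],0.3],[[0,0,0],[0,0,0],0],[[0,0,0],[0,0,0],-0.3],[[0,0,0],[0,0,0],-0.4],[[0,0,0],[0,0,0],-0.5],[[0,0,0],[0,0,0],-0.5],[[0,0,0],[0,0,0],-0.5],[[0,0,0],[0,0,0],-0.5],[[0,0,0],[0,0,0],-0.5],[[0,0,0],[0,0,0],-0.5]]'
```

```text
time: 14.47
tool_pos: [466.4, 223.6, 117.6]
tcp_rot: [-3.141, -0.003, -3.017]
contact_force: [-0.5, 0.2, -0.6]
grip_width: 91.7
finger_force: 0.0
time: 15.3
tool_pos: [467.3, 223.8, 119.2]
tcp_rot: [3.142, 0.0, -3.017]
contact_force: [0.4, -0.1, -0.2]
grip_width: 29.9
finger_force: 0.0
```

```bash
python3 -m pendant '[[[0,0,0],[0,0,0],-0.55],[[0,0,0],[0,0,0],-0.6],[[0,0,0],[0,0,0],-0.65],[[0,0,0],[0,0,0],-0.7],[[0,0,0],[0,0,0],-1],[[0,0,0],[0,0,0],-1],[[0,0,0],[0,0,0],-1],[[0,0,0],[0,0,0],-1],[[0,0,0],[0,0,0],-1],[[0,0,0],[0,0,0],-1]]'
python3 -m pendant '[[[0,0,0.03],[0,0,0],-1],[[0,0,0.06],[0,0,0],-1],[[0,0,0.1],[0,0,0],-1],[[0,0,0.1],[0,0,0],-1],[[0,0,0.1],[0,0,0],-1],[[0,0,0.1],[0,0,0],-1],[[0,0,0.1],[0,0,0],-1],[[0,0,0.06],[0,0,0],-1],[[0,0,0.03],[0,0,0],-1],[[0,0,0],[0,0,0],-1]]'
python3 -c "
from h import *
o=bot.get_obs();print(o['moment'],o['contact_force'])"
```

```text
time: 16.13
tool_pos: [467.3, 223.9, 119.2]
tcp_rot: [3.141, -0.0, -3.017]
contact_force: [0.1, 0.5, -0.2]
grip_width: 15.7
finger_force: 30.0
time: 16.97
tool_pos: [467.4, 223.9, 139.9]
tcp_rot: [3.141, 0.001, -3.017]
contact_force: [0.0, 0.9, -5.6]
grip_width: 15.6
finger_force: 30.0
[ 0.07345258  0.00637964 -0.02452804] [ 0.03745527  0.8753164  -5.59195354]
```

```bash
python3 -m pendant '[[[0,0,0.05],[0,0,0],-1],[[0,0,0.1],[0,0,0],-1],[[0,0,0.2],[0,0,0],-1],[[0,0,0.25],[0,0,0],-1],[[0,0,0.25],[0,0,0],-1],[[0,0,0.25],[0,0,0],-1],[[0,0,0.25],[0,0,0],-1],[[0,0,0.25],[0,0,0],-1],[[0,0,0.25],[0,0,0],-1],[[0,0,0.25],[0,0,0],-1]]'
python3 -m pendant '[[[0,-0.1,0.25],[0,0,0],-1],[[0,-0.1,0.25],[0,0,0],-1],[[0,-0.1,0.25],[0,0,0],-1],[[0,-0.1,0.25],[0,0,0],-1],[[0,-0.05,0.25],[0,0,0],-1],[[0,0,0.2],[0,0,0],-1],[[0,0,0.15],[0,0,0],-1],[[0,0,0.1],[0,0,0],-1],[[0,0,0.05],[0,0,0],-1],[[0,0,0],[0,0,0],-1]]'
python3 -m pendant '[[[0,0,0],[0,0,0],-1],[[0,0,0],[0,0,0],-1],[[0,0,0],[0,0,0],-1],[[0,0,0],[0,0,0],-1],[[0,0,0],[0,0,0],-1],[[0,0,0],[0,0,0],-1],[[0,0,0],[0,0,0],-1],[[0,0,0],[0,0,0],-1],[[0,0,0],[0,0,0],-1],[[0,0,0],[0,0,0],-1]]'
python3 - <<'E'
from h import *
a=bot.capture("scene"); w=bot.capture("wrist")
c=np.hstack([cv2.resize(a[60:290,150:450],(400,307)),cv2.resize(w,(400,307))]); cv2.imwrite("pics/fin.png",c)
E
```

```text
time: 17.8
tool_pos: [467.3, 223.8, 203.5]
tcp_rot: [3.141, 0.0, -3.017]
contact_force: [0.1, -0.0, -5.0]
grip_width: 15.5
finger_force: 30.0
time: 18.63
tool_pos: [467.3, 210.4, 255.3]
tcp_rot: [3.141, 0.0, -3.017]
contact_force: [0.2, -0.0, -5.8]
grip_width: 15.4
finger_force: 30.0
time: 19.47
tool_pos: [467.3, 210.3, 255.1]
tcp_rot: [3.141, -0.0, -3.017]
contact_force: [-0.2, 0.6, -5.1]
grip_width: 15.6
finger_force: 30.0
```

View pics/fin.png

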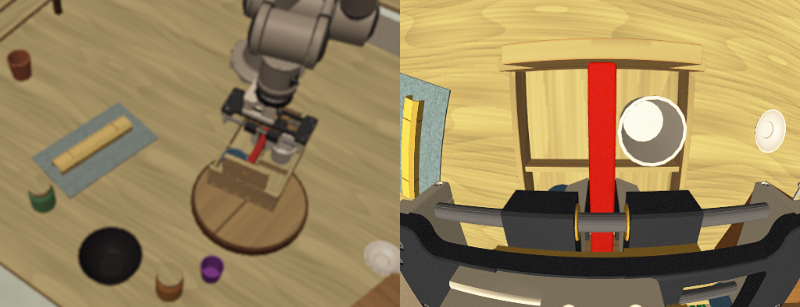

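The carrier hangs over the slab with the white cup at (652,130) and the blue cup behind the bar at (560,188), and the rest lies on the felt at (92,145). I'll check the level by comparing the bar's width and near end with the values expected for a level carrier.

Run:
```python
from bar import *
P=bot.camera_params("wrist"); a=bot.capture("wrist"); o=bot.get_obs(); z=o["tool_pos"][2]+11.8
h=cv2.cvtColor(a,cv2.COLOR_BGR2HSV); m=cv2.inRange(h,(0,140,60),(8,255,255))|cv2.inRange(h,(172,140,60),(180,255,255))
bar("wrist",a,z,P,(200,330,50,230))
for r in range(84,225,20):
    x=np.where(m[r,200:330])[0]+200
    if len(x): p,q=onz("wrist",(x.min(),r),z,P),onz("wrist",(x.max()+1,r),z,P); print(p[0].round(1),np.linalg.norm(p-q).round(2))
print(o["tool_pos"],np.abs(o["dq"]).max(),o["moment"])
```

```text
5284 240 276 78 229
ends 377.84383043952704 447.20390437421923 centre 412.52386740687314 203.99161235738234 yaw 0.12190903194461093
381.3 15.84
390.0 15.51
398.7 15.65
407.5 15.41
416.5 15.65
425.7 15.49
435.4 15.84
445.5 15.77
[467.29571741 210.31038453 255.14098635] 0.0010182097723980465 [ 0.05397811  0.00935421 -0.02047851]
```

Near end at x = 377.8 (expected 378) and a constant bar width along its length: the carrier is level and still. Handing in.

```bash
python3 -c "
from plant import bot
print(bot.close_job())"
```

```text
the job is handed in; nothing more can be done
None
```

The job is handed in (no verdict was returned): the wrist rest lies released on the felt mat, and the arm holds the carrier by its red bar, level and still, about 13 cm above the slab with both cups in it.

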